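# Fit the retaining ring on the tube mixer spindle

### The arm

A 7-joint arm with a two-finger parallel gripper is mounted at the origin on the work surface. World frame = base frame: x ahead of the robot, y to its left, z up, the work surface at z = 0. Lengths are in m, angles in rad, forces in N, time in s.
With the tool pointing down it reaches from about 0.425 to 0.875 m from the base axis. Payload 4.7 kg.
Tool frame: the origin (TCP) lies midway between the tips of the shut fingers; the grasp point (between the pads) lies 19 mm behind it; z points along the fingers, y is the direction in which the jaws open and shut (so a half turn about z gives the same grasp; the last joint's range is limited). The gripper opens to 87 mm and grips with 3 to 60 N. Pads are 19 mm wide; open, the fingers measure 117 mm over their backs; the gripper's body (75 mm by 190 mm) begins 51 mm behind the grasp point.
Start: joints at [1.325, 0.321, -0.07, 1.45, 0.023, 1.371, -0.057], TCP at [0.167, -0.628, 0.223] pointing down, gripper open.
Joint ranges: [-2.86, 2.86], [-0.3, 2.09], [-1.38, 1.24], [0.06, 2.45], [-1.56, 4.7], [0.09, 2.05], [-2.69, 2.69]. Speed limits (rad/s): [2.57, 2.57, 3.14, 3.14, 3.14, 3.14, 3.14].

### API

Orientations are given as a rotation vector (axis times angle).
In Python, from bench import get_state, eyes, job gives the robot as it stands. The module is installed in compiled form; this text tells all that it offers.
- The arm moves only by the shell command python3 -m jog 'ROWS' [FORCE]. ROWS is JSON, a list that holds one entry, the list of rows, each a list of 5 numbers: the opening, from 0 (shut) to 1 (fully open), then the shift along the tool's x, y, z in units of 40 mm (1.0 is 40 mm), then the turn about the tool's z in units of 5 degrees (1.0 is 5 degrees). In form: [[[jaw, dx, dy, dz, turn], ...]]. A call has 1 to 10 rows; each row shifts and turns the commanded pose from where the row before left it, along the tool's axes as they then stand; what a row does not reach is not made up. A row lasts 1/8 s, in which the tool goes at most 62.5 mm and 10.7 degrees, less where a joint would pass 70% of its speed; a pose out of reach is approached as far as the arm can. A call is refused whole if a number of a shift passes 1 or a number of a turn 1, either way. A call with a gripper value outside its range is refused whole. The fingers move at their own pace and stop on an object; FORCE is the grip in N (left out, the last holds). Time passes only in rows, so rows that do not move let the fingers close. It gives the time, the measured TCP pose, the force and the opening at its end, in the units of the state.
- get_state(): the state, without advancing time (a new reading comes with each control period).
- eyes.get_image(name): name is "side" or "top" or "wrist"; returns (picture, depth): 400x640x3 uint8, red, green, blue; 400x640 float32, m along the optical axis (not along the pixel's ray), 0 where there is no reading.
- eyes.camera_params(name): a dict with "camera_matrix" (3x3 intrinsics, pixels), "pose" (4x4, takes a point from camera to world coordinates); the wrist camera has in their place "mount" (4x4, takes a point from camera to tool coordinates, whose origin is the TCP and whose axes are the flange's). Camera axes: x right, y down, z forward; pixel columns grow to the right and rows downward; lengths in m; the calibration is good to about 2 mm. A picture is of the moment at which its call begins: read the wrist's pose just before it. camera_params takes no time and is no camera call.
- job.close_job(): hands the job in, once; it reports no verdict.
The state is a dict: "time": time; "joint_positions": joint angles; "qd": joint speeds; "joint_torque": joint torques, N m; "position": TCP position; "tool_rot": TCP orientation; "ft_force": force on the tool from outside, world axes, zero at the start; "torque": the same for the moment, N m; "grip_width": opening from 0.0 (shut) to 1.0 (fully open).
Only numpy, scipy, OpenCV 4.12 (cv2) and the standard library are available. Lean on these libraries where they do the work, as an engineer would, in place of code of your own. Each camera call takes 0.05 s, during which the arm holds its last target. There are 200 camera calls.

### The job

The tube carousel of the mixer has been put back on its spindle: now lock it with the steel retaining ring that lies on the blue mat. Spread the ring by squeezing its two orange tabs, slide it spread down over the spindle, press the sprung carousel gently down to its stop with it, and let the ring contract into the groove so that it keeps the carousel down by itself. Do not force the carousel, let go of the ring at the end and leave everything else where it is.

Things in the scene. Friction and masses are not known exactly. Their poses are not given: they have to be found in the camera images.
- ring: Spring-steel retaining ring lying flat, 6 mm thick, 50 g. Origin on its underside at the centre of its bore; z up, x from bore to tabs. Two curved jaws (free bore 16 mm, 28 mm outside) hinge on a dark bow 22 mm behind the bore (it reaches x = -30 mm). In front the jaw arms cross and carry the two tabs; squeezing the tabs together spreads the jaws; let go, they contract.
- tab_a (a point): Top of one of the ring's two upright orange tabs with eyes (12 mm long, 6 mm thick, tops 38 mm above the ring's underside). At rest the tabs stand at ring x = 26 mm, y = -22 (this one) and +22 mm, 54 mm over their outsides; squeezed along y to the stop: x = 30, y = -5 and +5 mm, 17 mm over. The spring takes 5 to 8 N a tab; a 20 to 30 N grip holds it at its stop.
- ring_jaw (a joint): How far the ring is spread (rad): 0 free, 0.33 at the spread stop, where the bore clears the 24 mm spindle by about 2 mm all round; above about 0.15 when contracted on the spindle's full diameter, about 0.02 to 0.09 when contracted in the groove
- mixer: White mixer housing, fixed, 170 x 170 x 50 mm. Origin at the centre of its underside on the table, z up; the vertical spindle stands over it. Spindle and carousel are set at a different height each time, not measured: spindle tip 167 to 203 mm above the table, the carousel's flat hub plate (radius 36 mm) 23 mm below the tip, purple tube caps (at radius 56 mm) 20 mm below that plate.
- axis (a point): Point on the spindle axis at the housing's top, 50 mm above the table. Spindle 24 mm thick, coned tip 14 mm. A spring holds the carousel up (4 N starts it); 6 mm down, at 5 N, is a firm stop (press it with less than 20 N). Only there is a ring lying on the hub plate level with the copper groove (17 mm thick, 10 mm high). In the groove the ring is lifted up to 4 mm by the carousel and stays.
- mat: blue service mat, fixed, 170 x 220 x 3 mm; the ring, a screwdriver and a washer lie on it
- screwdriver: screwdriver, 160 mm long, lying on the mat; leave it
- washer: brass disc, 26 mm across, 5 mm thick, on the mat; leave it
- pink_rack: pink tube rack, 76 x 142 mm, 83 mm high with tubes; leave it
- black_rack: black tube rack, 98 x 120 mm, 83 mm high with tubes; leave it
- wash_bottle: white bottle, 60 mm across, 150 mm high; leave it
- strip_box: magenta open box, 110 x 80 x 50 mm; leave it
- vial_jar: amber jar, 44 mm across, 60 mm high; leave it
Mind the look-alikes: they are no part of the job. Leave any yellow look-alike of the ring alone.

How it is judged:
By the outcome, as a careful person would: the job done as asked, in the order asked, and still so for the second after the job is handed in, with the robot touching nothing.
It also fails if it takes over 67 s, if anything falls off the work surface, if the arm or the gripper's body presses on something with over 40 N, if the wrist force passes 120 N, or if a joint passes its speed limit or range.

## Working session

There is one attempt and no reset: what is moved stays moved. The work goes in short steps, Python scripts to look and compute and a shell command to move; the robot and the scene stay as the last step left them, time stands still between calls to the robot, and variables do not carry over. Pictures are saved under pics/ and viewed, about 8 in all and at most 12, crops included, and the job is handed in when it is done.

```bash
mkdir -p pics
cat > h.py <<'E'
import numpy as np, cv2
from scipy.spatial.transform import Rotation as R
from bench import get_state, eyes, job
def cam(n):
    p=eyes.camera_params(n); K=np.array(p["camera_matrix"])
    if n=="wrist":
        s=get_state(); T=np.eye(4); T[:3,:3]=R.from_rotvec(s["tool_rot"]).as_matrix(); T[:3,3]=s["position"]
        return K,T@np.array(p["mount"])
    return K,np.array(p["pose"])
def grab(n):
    K,T=cam(n); im,d=eyes.get_image(n)
    np.savez(f"{n}.npz",im=im,d=d,K=K,T=T); return im,d,K,T
def load(n):
    z=np.load(f"{n}.npz"); return z["im"],z["d"],z["K"],z["T"]
def ray(K,T,u,v,z):
    r=T[:3,:3]@np.linalg.inv(K)@[u,v,1]; o=T[:3,3]; return o+r*(z-o[2])/r[2]
def cloud(d,K,T):
    v,u=np.mgrid[:d.shape[0],:d.shape[1]]
    P=np.stack([(u-K[0,2])/K[0,0]*d,(v-K[1,2])/K[1,1]*d,d],-1)
    return P@T[:3,:3].T+T[:3,3]
def proj(K,T,p):
    q=K@(T[:3,:3].T@(np.array(p)-T[:3,3])); return q[:2]/q[2]
E
python3 - <<'E'
from h import *
a=[]
for n in("top","side"):
    im,d,K,T=grab(n); a.append(im); print(n,K.round(1).tolist(),T.round(3).tolist())
    cv2.imwrite(f"pics/{n}0.png",im[:,:,::-1])
s=get_state();print({k:np.round(v,3).tolist() for k,v in s.items()})
E
```

```text
top [[378.2, 0.0, 317.0], [0.0, 378.2, 203.6], [0.0, 0.0, 1.0]] [[0.007, -0.982, 0.191, 0.356], [-1.0, -0.006, 0.003, -0.0], [-0.002, -0.191, -0.982, 1.112], [0.0, 0.0, 0.0, 1.0]]
side [[403.1, 0.0, 318.1], [0.0, 403.1, 200.1], [0.0, 0.0, 1.0]] [[-0.983, -0.107, 0.146, 0.385], [-0.181, 0.601, -0.778, 0.849], [-0.004, -0.792, -0.611, 0.749], [0.0, 0.0, 0.0, 1.0]]
{'time': 0.1, 'joint_positions': [1.325, 0.322, -0.07, 1.452, 0.023, 1.371, -0.057], 'qd': [-0.0, 0.0, 0.001, -0.002, 0.0, -0.001, -0.001], 'joint_torque': [0.0, -49.257, -0.406, -31.34, -0.064, 0.04, 0.0], 'position': [0.167, -0.628, 0.222], 'tool_rot': [-3.113, -0.407, 0.001], 'ft_force': [0.085, 0.471, 0.652], 'torque': [-0.039, -0.02, 0.046], 'grip_width': 1.005}
```

View pics/top0.png

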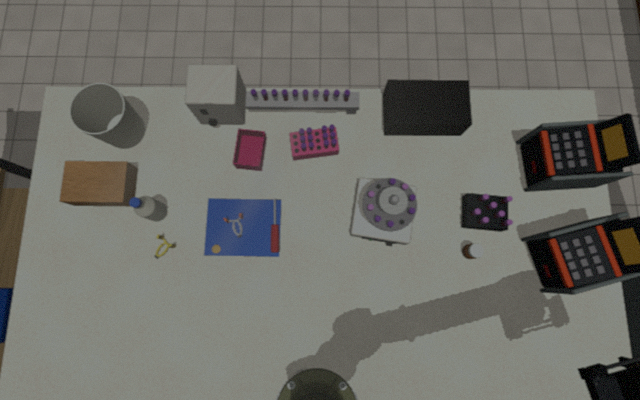

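View pics/side0.png

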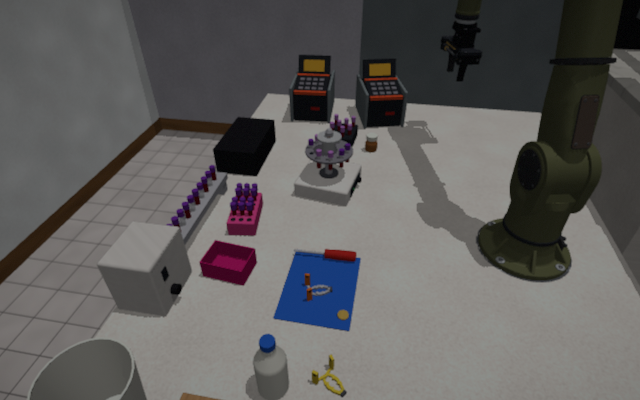

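The top view shows the steel ring with orange tabs on the mat at about (233,222) and a yellow look-alike off the mat at (165,246). The spindle tip is near (394,200). The steel one on the mat fits the description. I'll confirm it in an enlarged crop and measure.

Run:
```python
from h import *
im,d,K,T=load("top"); P=cloud(d,K,T)
c=cv2.resize(im[190:265,150:290],None,fx=5,fy=5,interpolation=cv2.INTER_CUBIC)
c2=cv2.resize(load("side")[0][255:330,270:370],None,fx=4,fy=4,interpolation=cv2.INTER_CUBIC)
o=np.zeros((c.shape[0]+c2.shape[0],c.shape[1],3),np.uint8);o[:c.shape[0]]=c;o[c.shape[0]:,:c2.shape[1]]=c2
cv2.imwrite("pics/crop1.png",cv2.convertScaleAbs(o[:,:,::-1],alpha=1.5))
hsv=cv2.cvtColor(im,cv2.COLOR_RGB2HSV)
m=np.zeros(d.shape,bool);m[198:258,204:285]=1
blue=(hsv[...,0]>100)&(hsv[...,0]<125)&(hsv[...,1]>130)
print("mat z",np.median(P[...,2][m&blue]))
for n in("top","side"):
    im_,d_,K_,T_=load(n);h=cv2.cvtColor(im_,cv2.COLOR_RGB2HSV);P_=cloud(d_,K_,T_)
    mm=np.zeros(d_.shape,bool)
    if n=="top": mm[205:245,215:260]=1
    else: mm[260:310,290:325]=1
    om=mm&((h[...,0]<15)|(h[...,0]>172))&(h[...,1]>110)
    N,L,S,C=cv2.connectedComponentsWithStats(om.astype(np.uint8))
    for i in range(1,N):
        if S[i,4]>3: q=P_[L==i];print(n,C[i].round(1),S[i],q.mean(0).round(3),q[:,2].max().round(3),ray(K_,T_,*C[i],.035).round(4))
# ring: raised non-blue in mat
rm=m&(hsv[...,1]<110); rm[:,262:]=0;rm[240:]=0
v,u=np.where(rm); print("ring pix",u.min(),u.max(),v.min(),v.max())
# mixer cloud
q=P[160:250,350:425].reshape(-1,3)
print("mixer max z",np.sort(q[:,2])[-12:].round(3))
zt=q[:,2].max()
for lo,hi in((zt-.012,zt+.01),(zt-.030,zt-.017),(.045,.055)):
    s=q[(q[:,2]>lo)&(q[:,2]<hi)];print(len(s),s.mean(0).round(4),s.min(0).round(3),s.max(0).round(3),np.median(s[:,2]).round(4))
```

```text
mat z 0.0034217763603411333
side [306.7 278.9] [305 274   5  11  47] [0.529 0.228 0.025] 0.04 [0.5273 0.2365 0.035 ]
side [308.9 293.9] [307 288   5  13  55] [0.513 0.281 0.038] 0.749 [0.5137 0.2786 0.035 ]
ring pix 204 261 198 239
mixer max z [1.112 1.112 1.112 1.112 1.112 1.112 1.112 1.112 1.112 1.112 1.112 1.112]
23 [ 3.560e-01 -2.000e-04  1.112e+00] [ 0.356 -0.     1.112] [ 0.356 -0.     1.112] 1.112<stdin>:28: RuntimeWarning: Mean of empty slice.
  ret = um.true_divide(
Traceback (most recent call last):
ValueError: zero-size array to reduction operation minimum which has no identity
```

View pics/crop1.png

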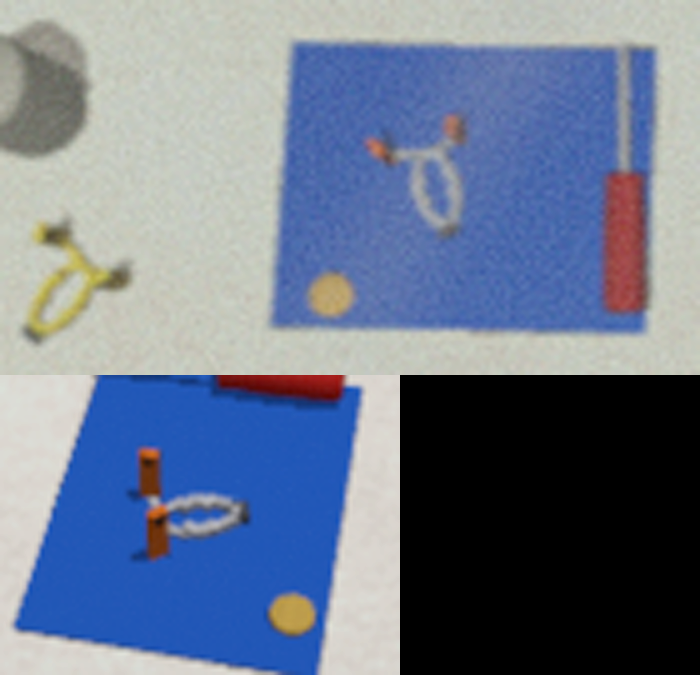

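The crop confirms it: steel ring, orange tabs at top-view px (225.6,219.6) and (240.6,215.4), dark bow at (239.6,236). Yellow one is the look-alike. Now numbers for ring and spindle.

Run:
```python
from h import *
im,d,K,T=load("top"); P=cloud(d,K,T)
a=ray(K,T,225.6,219.6,.039);b=ray(K,T,240.6,215.4,.039);bow=ray(K,T,239.6,236,.008)
m=(a+b)/2; print("tabs",a.round(4),b.round(4),np.linalg.norm(a-b),"mid",m.round(4),"bow",bow.round(4),"yaw bow->mid",np.degrees(np.arctan2(*(m-bow)[1::-1])),"yaw perp", np.degrees(np.arctan2(*(b-a)[1::-1]))+90)
for n,bx in(("top",(160,250,350,425)),("side",(120,205,290,365))):
    im,d,K,T=load(n);P=cloud(d,K,T)
    q=P[bx[0]:bx[1],bx[2]:bx[3]][d[bx[0]:bx[1],bx[2]:bx[3]]>.1]
    q=q[(np.hypot(q[:,0]-.57,q[:,1]+.2)<.12)]
    zs=np.sort(q[:,2]);print(n,"z",zs[-8:].round(4));print(np.histogram(q[:,2],np.arange(.03,.22,.005)))
    zt=zs[-1]
    for lo,hi in((zt-.012,zt+.01),(zt-.030,zt-.018),(.045,.055)):
        s=q[(q[:,2]>lo)&(q[:,2]<hi)];print(len(s),s.mean(0).round(4),s.min(0).round(3),s.max(0).round(3),np.median(s[:,2]).round(4))
s=get_state();print(R.from_rotvec(s["tool_rot"]).as_matrix().round(3).tolist())
p=eyes.camera_params("wrist");print(np.round(p["mount"],3).tolist(),np.round(p["camera_matrix"],1).tolist())
```

```text
tabs [0.5159 0.2649 0.039 ] [0.5283 0.2225 0.039 ] 0.04426989696079449 mid [0.5221 0.2437 0.039 ] bow [0.4723 0.229  0.008 ] yaw bow->mid 16.38660528234775 yaw perp 16.3667683593451
top z [0.2034 0.2034 0.2035 0.2035 0.2037 0.204  0.2042 0.2044]
(array([ 15,  30,  56, 628, 515,   3,   0,   0,   0,   0,   0,   0,   0,
         0,   0,   0,   0,   0,   0,  25, 978, 345,   5,  14,  28, 140,
       113,   0,   2, 283, 273,   4,   9,  29,  40,   0,   0]), array([0.03 , 0.035, 0.04 , 0.045, 0.05 , 0.055, 0.06 , 0.065, 0.07 ,
       0.075, 0.08 , 0.085, 0.09 , 0.095, 0.1  , 0.105, 0.11 , 0.115,
       0.12 , 0.125, 0.13 , 0.135, 0.14 , 0.145, 0.15 , 0.155, 0.16 ,
       0.165, 0.17 , 0.175, 0.18 , 0.185, 0.19 , 0.195, 0.2  , 0.205,
       0.21 , 0.215]))
75 [ 0.5461 -0.1858  0.1998] [ 0.536 -0.197  0.193] [ 0.557 -0.175  0.204] 0.2003
557 [ 0.546  -0.1859  0.1799] [ 0.512 -0.222  0.175] [ 0.581 -0.151  0.185] 0.1799
1143 [ 0.524  -0.1629  0.0497] [ 0.454 -0.28   0.045] [ 0.643 -0.097  0.055] 0.0497
side z [0.1996 0.1997 0.1997 0.1999 0.2002 0.2011 0.2012 0.2021]
(array([  69,   72,  153, 10
[... 318 characters left out ...]
085, 0.09 , 0.095, 0.1  , 0.105, 0.11 , 0.115,
       0.12 , 0.125, 0.13 , 0.135, 0.14 , 0.145, 0.15 , 0.155, 0.16 ,
       0.165, 0.17 , 0.175, 0.18 , 0.185, 0.19 , 0.195, 0.2  , 0.205,
       0.21 , 0.215]))
42 [ 0.5441 -0.1818  0.1962] [ 0.533 -0.196  0.191] [ 0.556 -0.173  0.202] 0.1962
222 [ 0.544  -0.1786  0.1771] [ 0.509 -0.221  0.172] [ 0.58  -0.148  0.184] 0.1771
1215 [ 0.5428 -0.1699  0.0478] [ 0.454 -0.263  0.045] [ 0.637 -0.097  0.055] 0.0475
[[0.966, 0.257, -0.001], [0.257, -0.966, 0.002], [-0.0, -0.002, -1.0]]
[[0.0, -0.971, -0.239, 0.065], [1.0, -0.0, 0.002, 0.0], [-0.002, -0.239, 0.971, -0.163], [0.0, 0.0, 0.0, 1.0]] [[352.7, 0.0, 317.5], [0.0, 352.7, 196.3], [0.0, 0.0, 1.0]]
```

```bash
cat >> h.py <<'E'
def go(p,yaw=None):
    s=get_state();M=R.from_rotvec(s["tool_rot"]).as_matrix()
    print("t",round(s["time"],2),"pos",np.round(s["position"],4),"yaw",np.degrees(np.arctan2(M[1,0],M[0,0])).round(2),"F",np.round(s["ft_force"],1),"g",round(s["grip_width"],3))
    print("shift units",(M.T@(np.array(p)-s["position"])/.04).round(2), "q",np.round(s["joint_positions"],2))
E
python3 -m jog '[[[1,0.5,-0.3,-0.5,0],[1,1,-0.62,-0.5,0],[1,1,-0.62,-0.4,0],[1,1,-0.62,-0.3,0],[1,1,-0.62,-0.3,0],[1,1,-0.62,0,0],[1,1,-0.62,0,0],[1,1,-0.62,0,0],[1,1,-0.62,0,0],[1,1,-0.62,0,0]]]' 40
python3 -c "
from h import *
go([.49,.236,.25])"
```

```text
time: 1.35
position: [0.4753, -0.3001, 0.3043]
tool_rot: [3.113, 0.409, 0.002]
ft_force: [0.4, -1.2, 0.2]
grip_width: 0.999
t 1.35 pos [ 0.4753 -0.3001  0.3043] yaw 14.99 F [ 0.4 -1.2  0.2] g 0.999
shift units [  3.82 -12.85   1.34] q [ 0.86  0.12 -0.38  1.53  0.05  1.49 -0.83]
```

```bash
python3 -m jog '[[[1,0.4,-1,0,0],[1,0.4,-1,0,0],[1,0.4,-1,0,0],[1,0.4,-1,0,0],[1,0.4,-1,0,0],[1,0.4,-1,0,0],[1,0.4,-1,0,0],[1,0.4,-1,0,0],[1,0.4,-1,0.3,0],[1,0.4,-1,0.5,0]]]'
python3 -m jog '[[[1,0.4,-1,0.5,-0.3],[1,0.4,-1,0.3,0],[1,0,-0.5,0,0],[1,0,0,0,0],[1,0,0,0,0]]]'
python3 - <<'E'
from h import *
im,d,K,T=grab("wrist");go([.524,.244,.1])
c=proj(K,T,[.51,.24,.01]).astype(int);print(c)
cv2.imwrite("pics/wrist1.png",im[:,:,::-1])
E
```

```text
time: 2.6
position: [0.5254, 0.1275, 0.2724]
tool_rot: [3.114, 0.409, 0.005]
ft_force: [0.8, -0.1, -0.4]
grip_width: 0.998
time: 3.22
position: [0.5294, 0.2286, 0.2393]
tool_rot: [3.108, 0.447, 0.002]
ft_force: [-0.7, -0.9, -0.3]
grip_width: 0.999
t 3.27 pos [0.5297 0.228  0.2392] yaw 16.29 F [ 1.3 -1.1  0.5] g 0.996
shift units [-0.03 -0.43  3.48] q [ 0.26  0.24 -0.83  1.59  0.18  1.39 -1.88]
[302 182]
```

View pics/wrist1.png

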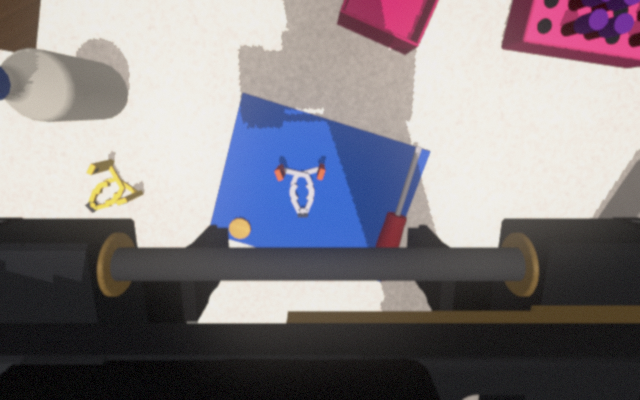

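The wrist view shows the ring upright in the image: tabs near (280,173) and (321,171), bow near (302,211), washer (239,228), screwdriver clear.

Run:
```python
from h import *
im,d,K,T=load("wrist");h=cv2.cvtColor(im,cv2.COLOR_RGB2HSV)
m=np.zeros(d.shape,bool);m[150:200,265:340]=1
om=m&((h[...,0]<15)|(h[...,0]>172))&(h[...,1]>110)
N,L,S,C=cv2.connectedComponentsWithStats(om.astype(np.uint8));P=cloud(d,K,T)
t=[]
for i in range(1,N):
    if S[i,4]>8:
        q=P[L==i];print(C[i].round(1),S[i],q[:,2].max().round(3));
        top=L==i; top&=P[...,2]>.034; v,u=np.where(top); print(len(u)); t.append(ray(K,T,u.mean(),v.mean(),.041)); print(t[-1].round(4), "topcentroid",u.mean(),v.mean())
mid=(t[0]+t[1])/2;e=t[1]-t[0];print("mid",mid.round(4),np.hypot(*e[:2]),"yaw",np.degrees(np.arctan2(e[1],e[0]))+90)
dk=np.zeros(d.shape,bool);dk[200:218,292:312]=1;dk&=(im.max(-1)<75);v,u=np.where(dk);print(len(u))
if len(u): b=ray(K,T,u.mean(),v.mean(),.008);print("bow",u.mean(),v.mean(),b.round(4),np.linalg.norm((mid-b)[:2]),np.degrees(np.arctan2(*(mid-b)[1::-1])))
a=np.radians(16.4);go(list(mid[:2]+.002*np.array([np.cos(a),np.sin(a)]))+[.016])
```

```text
[320.6 172.9] [318 167   6  12  52] 0.402
51
[0.5312 0.2248 0.041 ] topcentroid 320.54901960784315 173.01960784313727
[278.7 173.9] [276 169   7  11  51] 0.402
51
[0.5181 0.2662 0.041 ] topcentroid 278.70588235294116 173.86274509803923
mid [0.5247 0.2455 0.041 ] 0.04341037548506749 yaw 197.50721416688378
0
t 3.27 pos [0.5297 0.228  0.2392] yaw 16.29 F [ 1.3 -1.1  0.5] g 0.996
shift units [ 0.05 -0.46  5.58] q [ 0.26  0.24 -0.83  1.59  0.18  1.39 -1.88]
```

```bash
python3 -m jog '[[[1,0,-0.43,0.5,-0.1],[1,0,0,1,0],[1,0,0,1,0],[1,0,0,1,0],[1,0,0,1,0],[1,0,0,0.6,0],[1,0,0,0.3,0],[1,0,0,0.2,0],[1,0,0,0,0],[1,0,0,0,0]]]' 25
python3 - <<'E'
from h import *
im,d,K,T=grab("wrist");go([.526,.245,.014])
c=cv2.resize(im[100:330,180:440],None,fx=3,fy=3)[:600];cv2.imwrite("pics/wrist2.png",c[:,:,::-1])
E
```

```text
time: 4.53
position: [0.5251, 0.2461, 0.0154]
tool_rot: [-3.107, -0.461, -0.003]
ft_force: [-0.2, 0.6, -0.2]
grip_width: 0.999
t 4.58 pos [0.5251 0.2461 0.0155] yaw 16.88 F [-0.3 -0.4  0.2] g 0.999
shift units [0.01 0.03 0.04] q [ 0.14  0.47 -0.75  1.82  0.38  1.   -2.04]
```

View pics/wrist2.png

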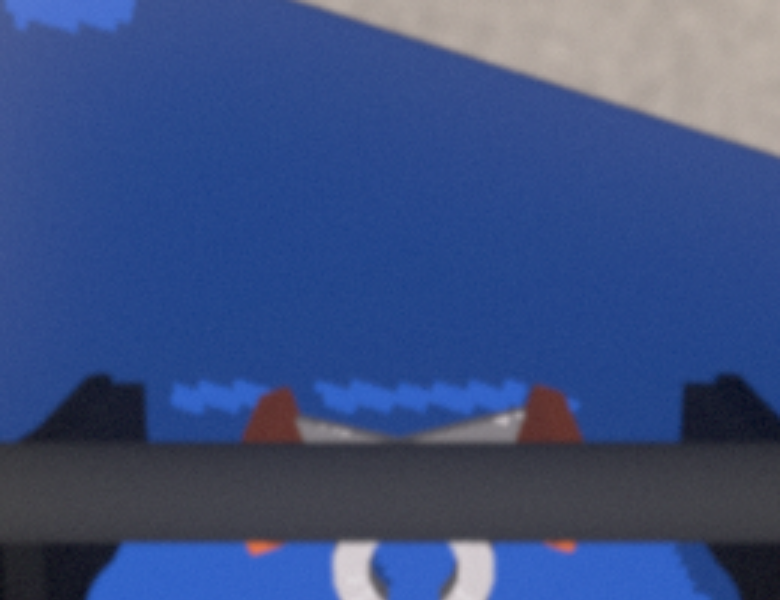

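The tabs (crop x ≈270 and 550) are centred between the fingers (145 and 682). Squeeze.

```bash
python3 -m jog '[[[0.6,0,0,0,0],[0.5,0,0,0,0],[0.4,0,0,0,0],[0.3,0,0,0,0],[0.2,0,0,0,0],[0.1,0,0,0,0],[0.05,0,0,0,0],[0,0,0,0,0],[0,0,0,0,0],[0,0,0,0,0]]]' 27
python3 -m jog '[[[0,0,0,0,0],[0,0,0,0,0],[0,0,0,-0.3,0],[0,0,0,-0.5,0],[0,0,0,-1,0],[0,0,0,-1,0],[0,0,0,-1,0],[0,0,0,-1,0],[0,0,0,-1,0],[0,0,0,0,0]]]'
python3 - <<'E'
from h import *
im,d,K,T=grab("side");go([.546,-.186,.3])
b=get_state()["position"];c=proj(K,T,b).astype(int)
a=cv2.resize(im[c[1]-50:c[1]+50,c[0]-65:c[0]+65],None,fx=5,fy=5)
cv2.imwrite("pics/s2.png",cv2.convertScaleAbs(a[:,:,::-1],alpha=1.4))
E
```

```text
time: 5.82
position: [0.5246, 0.2457, 0.0147]
tool_rot: [3.107, 0.461, 0.0]
ft_force: [0.0, -0.1, 1.9]
grip_width: 0.175
time: 7.08
position: [0.5257, 0.2474, 0.2514]
tool_rot: [-3.106, -0.462, -0.012]
ft_force: [-0.8, -0.1, -1.2]
grip_width: 0.171
t 7.12 pos [0.5248 0.2465 0.2489] yaw 16.91 F [-0.9  0.4 -0.7] g 0.175
shift units [-2.63 10.5  -1.28] q [ 0.23  0.25 -0.85  1.57  0.19  1.4  -1.9 ]
```

View pics/s2.png

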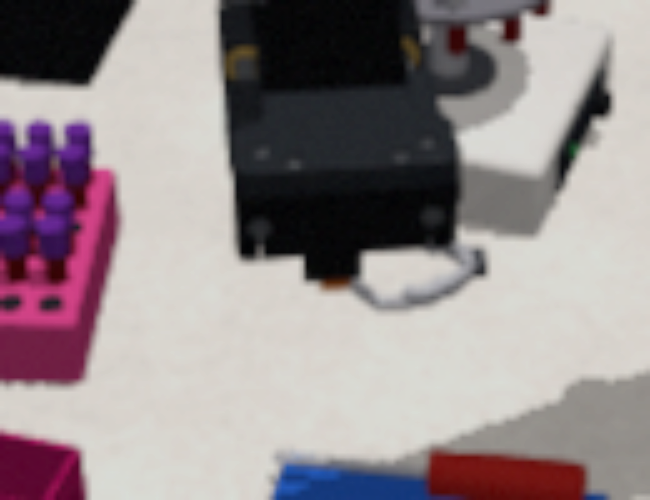

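Ring lifted and spread, bow at crop (478,262). Now over the mixer.

```bash
python3 -m jog '[[[0,-0.1,0.4,-0.2,0],[0,-0.2,0.8,-0.3,0],[0,-0.2,1,-0.3,0],[0,-0.2,1,-0.2,0],[0,-0.2,1,0,0],[0,-0.2,1,0,0],[0,-0.2,1,0,0],[0,-0.2,1,0,0],[0,-0.2,1,0,0],[0,-0.2,1,0,0]]]'
python3 -m jog '[[[0,-0.1,0.8,0,0],[0,0,0.4,0,0],[0,0,0,0,0],[0,0,0,0,0]]]'
python3 - <<'E'
from h import *
go([.5747,-.1773,.25])
A=[]
for n in("wrist","top","side"):
    im,d,K,T=grab(n);c=proj(K,T,[.53,-.19,.22]).astype(int);print(n,c)
    if n=="wrist": c=np.array([320,260])
    w=(50,40) if n!="wrist" else (100,80)
    x0,y0=max(c[0]-w[0],0),max(c[1]-w[1],0);a=im[y0:y0+2*w[1],x0:x0+2*w[0]];print(x0,y0)
    A.append(cv2.convertScaleAbs(cv2.resize(a,(400,300)),alpha=1.4))
A.append(np.zeros_like(A[0]))
o=np.vstack([np.hstack(A[:2]),np.hstack(A[2:])]);cv2.imwrite("pics/h1.png",o[:,:,::-1])
E
```

```text
time: 8.38
position: [0.5577, -0.1295, 0.2853]
tool_rot: [-3.107, -0.462, 0.003]
ft_force: [-0.1, -0.6, -0.3]
grip_width: 0.174
time: 8.88
position: [0.5688, -0.1733, 0.2864]
tool_rot: [-3.106, -0.465, 0.0]
ft_force: [-0.7, 0.6, 0.2]
grip_width: 0.171
t 8.88 pos [ 0.5688 -0.1733  0.2864] yaw 17.04 F [-0.7  0.6  0.2] g 0.171
shift units [0.11 0.14 0.91] q [ 0.74  0.22 -0.58  1.48  0.12  1.48 -1.11]
wrist [323 265]
220 180
top [397 203]
347 163
side [334 122]
284 82
```

View pics/h1.png

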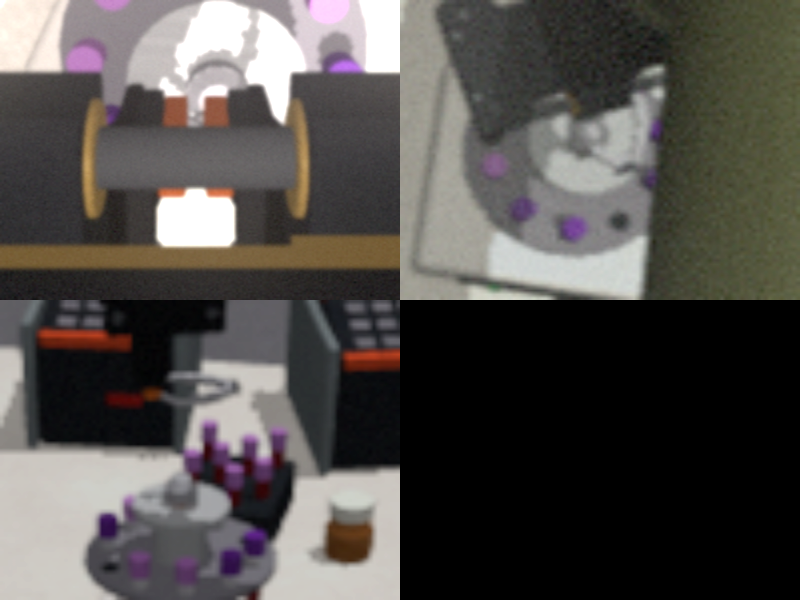

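Wrist view: the tabs are held symmetric, ring front visible. Top is half hidden by the arm. Side view: spread ring with bow at side px ≈(343.5,104.7), and the spindle tip at ≈(329,130). I'll compute the bow and the spindle from the side view with the same camera.

Run:
```python
from h import *
im,d,K,T=load("side");P=cloud(d,K,T)
s=get_state();p=np.array(s["position"]);M=R.from_rotvec(s["tool_rot"]).as_matrix()
zu=p[2]-.0117
# ring pixels: depth gives z close to zu
m=np.zeros(d.shape,bool);m[97:115,318:348]=1
q=P[m&(abs(P[...,2]-zu)<.02)]; q=q[np.linalg.norm(q[:,:2]-p[:2],axis=1)<.09]
t=(q-p)@M; print(len(q)); print("tool-frame pts x range",t[:,0].min().round(4),t[:,0].max().round(4),"y",t[:,1].min().round(4),t[:,1].max().round(4))
for lo in np.arange(-.065,-.01,.008):
    k=t[(t[:,0]>=lo)&(t[:,0]<lo+.008)]
    if len(k): print(lo.round(3),len(k),"z",np.median(k[:,2]).round(4),"y",k[:,1].min().round(4),k[:,1].max().round(4))
print("bow by ray (tool)",((ray(K,T,343.5,104.7,zu+.004)-p)@M).round(4))
for nm,v in(("bow -56",[-.056,0,.009]),("bore -30",[-.030,0,.009])): print(nm,proj(K,T,p+M@v).round(1))
# spindle tip & hub by side camera
h=P[(abs(P[...,2]-.178)<.006)&(np.hypot(P[...,0]-.546,P[...,1]+.186)<.05)];print("hub z",np.median(h[:,2]).round(4),len(h))
print("tip ray side",ray(K,T,329.3,128,.203).round(4))
v,u=np.mgrid[:400,:640]
c=(u>310)&(u<350)&(v>118)&(v<160)
tp=c&(P[...,2]>.188)&(P[...,2]<.21);print("tip px",u[tp].min(),u[tp].max(),v[tp].min(),v[tp].max())
print("proj tip", proj(K,T,[.546,-.186,.203]).round(1), proj(K,T,[.546,-.186,.18]).round(1))
sub=im[92:118:1,320:350].max(-1);cv2.imwrite("pics/ringside.png",cv2.resize(np.vstack([im[90:165,295:370,::-1]]),None,fx=8,fy=8,interpolation=cv2.INTER_CUBIC))
```

```text
138
tool-frame pts x range -0.063 0.0088 y -0.0273 0.0203
-0.065 9 z 0.0102 y -0.0086 0.0042
-0.057 17 z 0.0089 y -0.018 0.0096
-0.049 16 z 0.0097 y -0.0199 0.0163
-0.041 18 z 0.0091 y -0.0261 0.0173
-0.033 17 z 0.0104 y -0.0242 0.0203
-0.025 12 z 0.0111 y -0.0273 0.0186
-0.017 11 z 0.0109 y -0.0211 0.0049
bow by ray (tool) [-0.0634 -0.0064  0.0077]
bow -56 [340.5 104.3]
bore -30 [331.2 104.8]
hub z 0.177 225
tip ray side [ 0.5454 -0.1889  0.203 ]
tip px 326 333 128 134
proj tip [328.9 128.5] [328.8 135.6]
```

View pics/ringside.png

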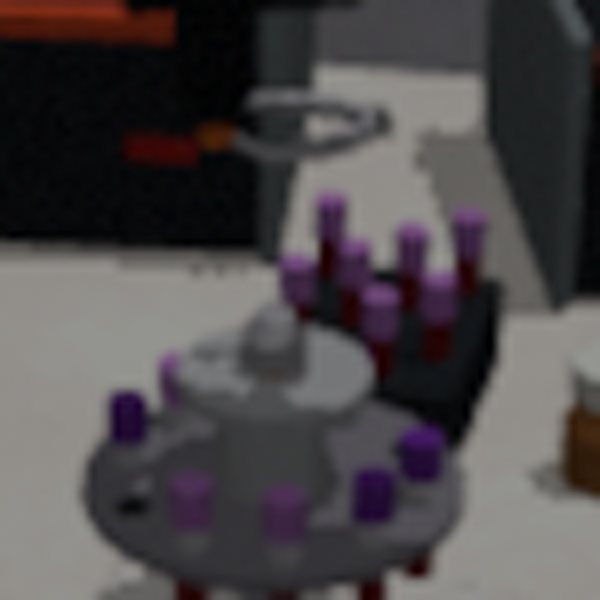

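```bash
python3 -m jog '[[[0,0.1,0.13,0.3,0],[0,0.09,0,0.5,0],[0,0,0,0.5,0],[0,0,0,0.26,0],[0,0,0,0,0],[0,0,0,0,0]]]'
python3 - <<'E'
from h import *
go([.5775,-.1762,.224])
s=get_state();p=np.array(s["position"]);M=R.from_rotvec(s["tool_rot"]).as_matrix()
A=[]
for n,bx in(("top",(385,185,45,34)),("side",(305,100,60,45))):
    im,d,K,T=grab(n);x,y,w,h=bx
    a=cv2.convertScaleAbs(cv2.resize(im[y:y+h,x:x+w],(400,300),interpolation=cv2.INTER_CUBIC),alpha=1.6);A.append(a)
    for nm,v in(("bow -59.5",[-.0595,0,.009]),("bore -33.5",[-.0335,0,.009])): print(n,nm,proj(K,T,p+M@v).round(1))
    print("tip",proj(K,T,[.5455,-.186,.203]).round(1))
im=grab("wrist")[0];A.append(cv2.resize(im[160:340,200:440],(400,300)));A.append(A[2]*0)
cv2.imwrite("pics/h2.png",np.vstack([np.hstack(A[:2]),np.hstack(A[2:])])[:,:,::-1])
E
```

```text
time: 9.78
position: [0.5778, -0.1784, 0.2248]
tool_rot: [3.107, 0.461, 0.002]
ft_force: [-0.0, 0.7, -0.1]
grip_width: 0.173
t 9.78 pos [ 0.5778 -0.1784  0.2248] yaw 16.89 F [-0.   0.7 -0.1] g 0.173
shift units [ 0.01 -0.05  0.02] q [ 0.73  0.27 -0.57  1.55  0.15  1.36 -1.13]
top bow -59.5 [399.3 207.8]
top bore -33.5 [395.8 197.7]
tip [393.9 198.9]
side bow -59.5 [338.2 123.6]
side bore -33.5 [329.2 124.1]
tip [329.1 128.5]
```

View pics/h2.png

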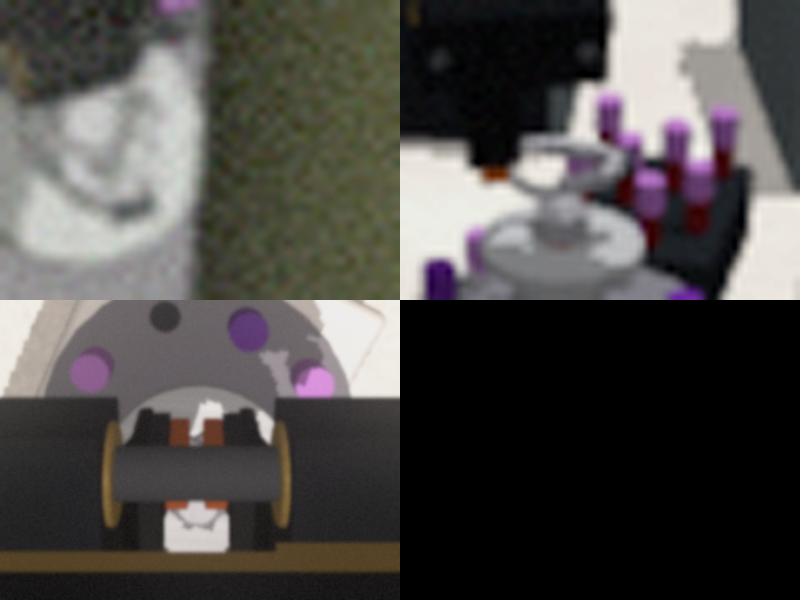

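Run:
```python
from h import *
s=get_state();p=np.array(s["position"]);M=R.from_rotvec(s["tool_rot"]).as_matrix()
for n in("side","top"):
    im,d,K,T=load(n);P=cloud(d,K,T);t=(P-p)@M
    k=(d>.1)&(t[...,2]>.000)&(t[...,2]<.016)&(t[...,0]>-.075)&(t[...,0]<-.012)&(abs(t[...,1])<.035)
    q=t[k];print(n,len(q),"z",np.percentile(q[:,2],[10,50,90]).round(4))
    for lo in np.arange(-.068,-.012,.005):
        j=q[(q[:,0]>=lo)&(q[:,0]<lo+.005)]
        if len(j): print((lo+.0025).round(4),len(j),"y",np.sort(j[:,1])[[0,len(j)//4,-len(j)//4,-1]].round(4),"z",np.median(j[:,2]).round(4))
    # spindle tip in same camera, tool frame, z below
    tip=(d>.1)&(P[...,2]>.190)&(P[...,2]<.2065)&(np.hypot(P[...,0]-.546,P[...,1]+.186)<.016)
    print("tip pts",tip.sum(),P[tip].mean(0).round(4),t[tip][:,:2].mean(0).round(4),t[tip][:,:2].min(0).round(4),t[tip][:,:2].max(0).round(4))
im,d,K,T=load("side");print(im[118:130,330:344].mean(-1).astype(int))
```

```text
side 93 z [0.0074 0.0097 0.013 ]
-0.0655 3 y [-0.0098 -0.0098 -0.0034 -0.0034] z 0.009
-0.0605 8 y [-0.0071 -0.0065 -0.      0.0025] z 0.0098
-0.0555 8 y [-0.0139 -0.0089  0.0049  0.0055] z 0.0093
-0.0505 9 y [-0.0194 -0.0134  0.0066  0.0082] z 0.0092
-0.0455 12 y [-0.0221 -0.0175  0.0107  0.0174] z 0.0088
-0.0405 10 y [-0.0252 -0.0211  0.0135  0.0178] z 0.0091
-0.0355 10 y [-0.0251 -0.0196  0.0139  0.0195] z 0.0099
-0.0305 10 y [-0.0235 -0.023   0.0147  0.0192] z 0.0095
-0.0255 8 y [-0.0241 -0.0182  0.0186  0.0224] z 0.0116
-0.0205 7 y [-0.0258 -0.0219  0.0202  0.0217] z 0.0105
-0.0155 7 y [-0.0206 -0.0171  0.0046  0.0137] z 0.0117
-0.0105 1 y [-0.0055 -0.0055 -0.0055 -0.0055] z 0.0111
tip pts 33 [ 0.544  -0.1811  0.1953] [-0.0333 -0.0074] [-0.0446 -0.0148] [-0.0236  0.0079]
top 109 z [0.0038 0.0064 0.0095]
-0.0605 12 y [-0.007  -0.0041  0.002   0.0037] z 0.0057
-0.0555 15 y [-0.0113 -0.0077  0.0022  0.0051] z 0.0057
-0.0505 14 y [-0.016  -0.0115  0.0066  0.0124] z 0.0066
-0.0455 13 y [-0.0183 -0.0165  0.0104  0.0141] z 0.0051
-0.0405 16 y [-0.0222 -0.0177  0.0146  0.0178] z 0.0066

[... 321 characters left out ...]
9 142 131  92  53  55  68 114 143 143 142 142 139]
 [ 96 136 143 134  99  46  49  64 109 133 134 139 143 135]
 [115 136 137 139 113  25  34  62  98 112 113 129 143 135]
 [105 111 116 120 110  76  54  58  84  91  85 116 144 135]
 [ 64  77  85  83  92  95  90  84  71  57  53 101 135 125]
 [ 62  57  59  60  56  63  94 104  77  48  54  75  93  85]
 [ 66  54  57  56  55  72  97  97  68  40  49  47  19  21]
 [ 68  58  63  66  65  88 101  84  60  24  50  66  61  50]
 [ 75  67  71  72  67  72  72  51  36  18  66  94  96  89]
 [ 70  68  66  61  54  53  47  29  13  18  62  91  92  91]
 [ 68  63  55  47  41  37  30  19  13  18  36  55  63  61]
 [ 92  81  53  25  19  18  19  16  12  18  37  52  53  57]]
```

Same-camera comparison puts the ring within about 1 mm of the axis. A small trim, then a gentle descent with force checks.

```bash
python3 -m jog '[[[0,0.02,0.02,0,0],[0,0,0,0.1,0],[0,0,0,0.1,0],[0,0,0,0.1,0],[0,0,0,0,0]]]'; python3 -m jog '[[[0,0,0,0.1,0],[0,0,0,0.1,0],[0,0,0,0,0],[0,0,0,0,0]]]'
python3 -c "
from h import *
go([.5775,-.178,.197])"
```

```text
time: 10.55
position: [0.5781, -0.1788, 0.2115]
tool_rot: [-3.107, -0.461, 0.001]
ft_force: [0.2, 0.2, -0.3]
grip_width: 0.175
time: 11.05
position: [0.5785, -0.1789, 0.2042]
tool_rot: [3.107, 0.461, 0.0]
ft_force: [0.1, 0.3, -0.5]
grip_width: 0.173
t 11.05 pos [ 0.5785 -0.1789  0.2042] yaw 16.89 F [ 0.1  0.3 -0.5] g 0.173
shift units [-0.02 -0.03  0.18] q [ 0.73  0.28 -0.57  1.58  0.16  1.33 -1.14]
```

```bash
python3 -m jog '[[[0,0,0,0.1,0],[0,0,0,0.05,0],[0,0,0,0.05,0],[0,0,0,0,0],[0,0,0,0,0]]]'; for i in 1 2 ; do python3 -m jog '[[[0,0,0,0.05,0],[0,0,0,0,0],[0,0,0,0,0]]]'|grep -E "pos|ft|grip";done
```

```text
time: 11.68
position: [0.5785, -0.1789, 0.1962]
tool_rot: [3.107, 0.461, 0.0]
ft_force: [0.7, 0.3, -0.2]
grip_width: 0.171
position: [0.5785, -0.1788, 0.1941]
ft_force: [0.5, 0.5, -0.4]
grip_width: 0.176
position: [0.5785, -0.1789, 0.1921]
ft_force: [-0.7, -0.3, -0.4]
grip_width: 0.177
```

```bash
for i in 1 2 3 ; do python3 -m jog '[[[0,0,0,0.05,0],[0,0,0,0,0],[0,0,0,0,0]]]'|grep -E "pos|ft|grip"; done
```

```text
position: [0.5787, -0.1789, 0.1907]
ft_force: [-1.1, 0.2, 2.9]
grip_width: 0.174
position: [0.5787, -0.1789, 0.1883]
ft_force: [1.2, 0.2, 3.0]
grip_width: 0.171
position: [0.5787, -0.1789, 0.1863]
ft_force: [0.8, -0.0, 4.6]
grip_width: 0.172
```

```bash
for i in 1 2 ; do python3 -m jog '[[[0,0,0,0.025,0],[0,0,0,0,0],[0,0,0,0,0]]]'|grep -E "pos|ft|grip"; done
```

```text
position: [0.5787, -0.1789, 0.1854]
ft_force: [1.1, -0.5, 4.8]
grip_width: 0.176
position: [0.5788, -0.1789, 0.1853]
ft_force: [-0.7, 1.3, 9.7]
grip_width: 0.172
```

Firm stop reached (9.7 N). Opening slowly while holding down.

```bash
python3 -m jog '[[[0.25,0,0,0,0],[0.3,0,0,0,0],[0.35,0,0,0,0],[0.4,0,0,0,0],[0.45,0,0,0,0],[0.5,0,0,0,0]]]'; python3 -m jog '[[[0.55,0,0,0,0],[0.6,0,0,0,0],[0.65,0,0,0,0],[0.7,0,0,0,0],[0.75,0,0,0,0],[0.75,0,0,0,0]]]'
python3 - <<'E'
from h import *
A=[]
for n,(x,y,w,h) in(("top",(370,175,60,45)),("side",(295,105,72,54)),("wrist",(200,160,240,180))):
    im=grab(n)[0];A.append(cv2.convertScaleAbs(cv2.resize(im[y:y+h,x:x+w],(400,300),interpolation=cv2.INTER_CUBIC),alpha=1.4))
A.append(A[0]*0);cv2.imwrite("pics/h3.png",np.vstack([np.hstack(A[:2]),np.hstack(A[2:])])[:,:,::-1])
E
```

```text
time: 15.05
position: [0.5779, -0.1789, 0.1839]
tool_rot: [-3.107, -0.461, 0.002]
ft_force: [-2.2, 0.9, 5.1]
grip_width: 0.475
time: 15.8
position: [0.5785, -0.1788, 0.1841]
tool_rot: [-3.107, -0.461, -0.0]
ft_force: [-0.2, -0.0, 0.2]
grip_width: 0.744
```

View pics/h3.png

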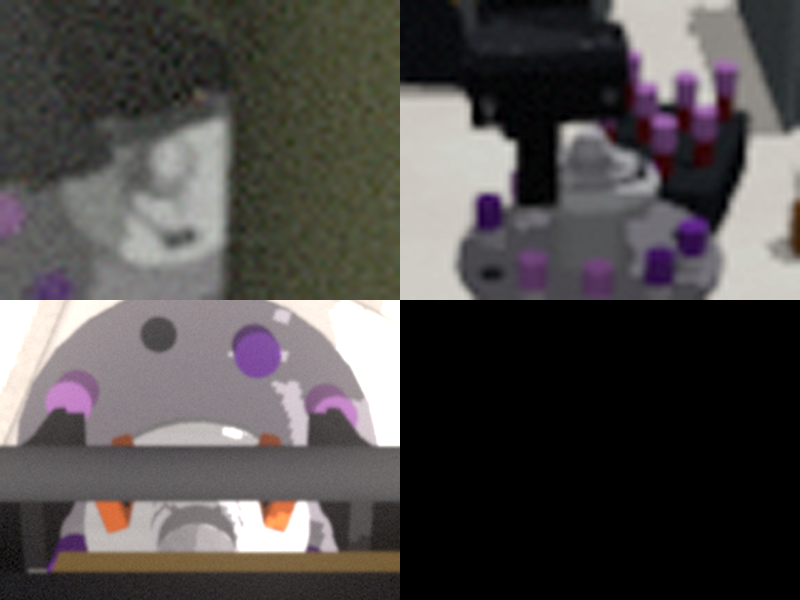

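Force is zero and the fingers are clear of the tabs, which have sprung back wide. Retract straight up, and away so the cameras see it.

```bash
python3 -m jog '[[[0.8,0,0,-0.1,0],[0.8,0,0,-0.2,0],[0.8,0,0,-0.4,0],[0.8,0,0,-0.6,0],[0.8,0,0,-1,0],[0.8,0,0,-1,0],[0.8,0.5,-0.5,-0.5,0],[0.8,0.5,-1,0,0],[0.8,0.5,-1,0,0],[0.8,0.3,-1,0,0]]]'
python3 -m jog '[[[0.8,0,-1,0,0],[0.8,0,-1,0,0],[0.8,0,-1,0,0],[0.8,0,-0.5,0,0],[0.8,0,0,0,0],[0.8,0,0,0,0]]]'
python3 - <<'E'
from h import *
A=[]
for n,(x,y,w,h) in(("top",(365,175,60,45)),("side",(295,105,72,54))):
    im,d,K,T=grab(n);P=cloud(d,K,T)
    A.append(cv2.convertScaleAbs(cv2.resize(im[y:y+h,x:x+w],(400,300),interpolation=cv2.INTER_CUBIC),alpha=1.4))
    r=np.hypot(P[...,0]-.546,P[...,1]+.186)
    for a,b,l,u in((.022,.034,.15,.20),(.052,.06,.13,.175),(.038,.046,.1,.15),(0,.008,.185,.22)):
        k=(r>a)&(r<b)&(P[...,2]>l)&(P[...,2]<u);print(n,a,k.sum(),np.percentile(P[k][:,2],[20,50,90]).round(4))
    h=cv2.cvtColor(im,cv2.COLOR_RGB2HSV)
    om=(r<.06)&(P[...,2]>.175)&((h[...,0]<14)|(h[...,0]>173))&(h[...,1]>110)
    N,L,S,C=cv2.connectedComponentsWithStats(om.astype(np.uint8))
    for i in range(1,N):
        if S[i,4]>3: print(C[i].round(1),S[i,4],P[L==i][:,2].max().round(4),ray(K,T,*C[i],.212).round(4))
A+= [cv2.resize(load("top")[0][:300],(400,300)),cv2.resize(load("side")[0],(400,300))]
cv2.imwrite("pics/h4.png",np.vstack([np.hstack(A[:2]),np.hstack(A[2:])])[:,:,::-1]); go([0,0,0])
E
```

```text
time: 17.2
position: [0.6071, -0.0222, 0.3375]
tool_rot: [-3.107, -0.462, -0.003]
ft_force: [1.2, -0.8, -0.2]
grip_width: 0.801
time: 17.95
position: [0.5668, 0.1077, 0.3361]
tool_rot: [3.107, 0.457, 0.0]
ft_force: [-0.1, 0.0, -0.9]
grip_width: 0.799
top 0.022 320 [0.1756 0.177  0.1818]
top 0.052 342 [0.1313 0.1345 0.1577]
top 0.038 168 [0.1293 0.1308 0.1336]
top 0 35 [0.2003 0.2027 0.2046]
[399.9 184.9] 12 0.2165 [ 0.5786 -0.1999  0.212 ]
[383.4 189.8] 9 0.2164 [ 0.5661 -0.1593  0.212 ]
side 0.022 101 [0.1733 0.175  0.1921]
side 0.052 139 [0.1353 0.1462 0.1547]
side 0.038 66 [0.1272 0.1282 0.1295]
side 0 17 [0.1924 0.1985 0.2004]
[320.  132.7] 67 0.213 [ 0.5637 -0.1395  0.212 ]
t 18.05 pos [0.5668 0.1077 0.3359] yaw 16.69 F [ 0.2 -0.6  0. ] g 0.798
shift units [-14.34  -1.5    8.4 ] q [ 0.39  0.2  -0.73  1.43  0.13  1.57 -1.61]
```

View pics/h4.png

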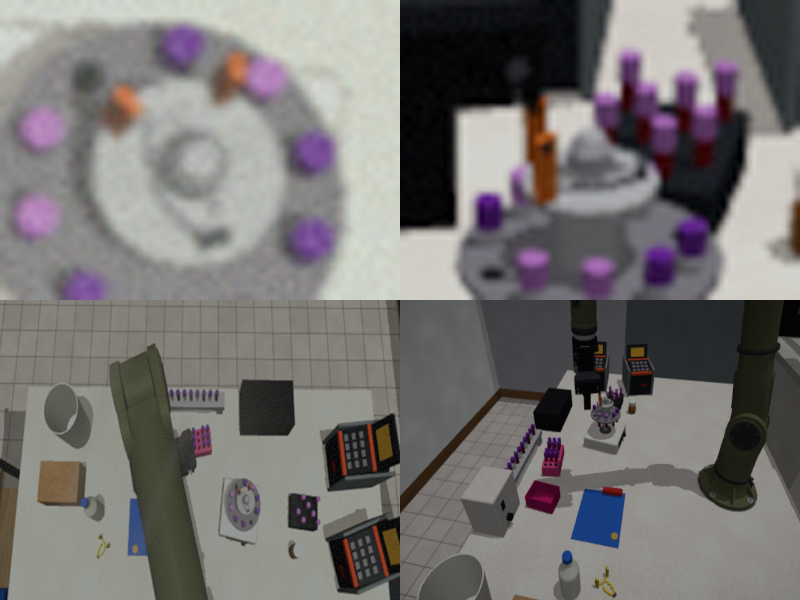

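The ring is in the groove. The tabs are 42.5 mm apart, where about 28 mm would mean it sat on the full diameter. The hub plate stays about 2–3 mm below its start height with nothing touching it. Handing in.

```bash
python3 -c "
from h import *
print(job.close_job())"
```

```text
the job is handed in; nothing more can be done
None
```

The steel ring is locked in the spindle groove, the gripper has let go of it, and the job is handed in at about 18 s of the 67 s allowed. I took the steel ring with orange tabs from the mat, squeezed it to its stop and slid it spread over the spindle. I then pressed the carousel down to its stop at about 9.7 N and let the ring contract slowly.

**Last checks, with the arm clear:**
- **Tabs:** they stand 42.5 mm apart, against 44 mm fully free and about 28 mm on the spindle's full diameter. That means the ring has contracted in the groove. It works out to a jaw angle of about 0.015–0.02 rad, right at the low end of the 0.02–0.09 expected, but within my measuring error of about 1 mm.
- **Hub plate:** it reads about 2–3 mm below its starting height with nothing touching it, which fits a ring lifted to the top of the groove and holding the carousel down.
- **Force:** the wrist read about zero after release.
- **Other things:** in the last views the screwdriver, washer, racks, box, bottle, jar and yellow look-alike appear where they were. I checked that only by eye, and the arm hid part of the mat in the top view.

**Disagreement:** the side and top cameras differed by 3–4 mm in height and sideways position. I therefore aligned the ring to the spindle within a single camera, and it went on without any contact force.

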